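# Hook a hanging arm into a slotted rack and lock it

### The job

Hang the loose aluminium bracket on the steel rack: hook its two claws into the upper pair of slots, one in each upright, and then press it down until it is fully home and both spring latches have snapped over it. The seats are set at a height you must feel for, so press firmly but do not ram it. Then let go of it, and leave the other kitchen things where they stand.

Things in the scene. Friction and masses are not known exactly. Their poses are not given: they have to be found in the camera images.
- rack: the fixed steel rack: base plate (x -50 to 60, y +-96, 12 mm thick) with two uprights 188 mm high at y 30 to 70 mm on either side. Origin: at the worktop midway between the uprights, in the plane of their front faces; front is -x, z up. Each upright has a 4 mm front plate (x 0 to 4 mm), hollow behind, with an upper slot, for the bracket, and a lower one (z 46 to 82 mm) without latch
- seat_left (a point): fixed mark in the left (+y) upright's upper slot at x 2, y 50, z 146 mm of the rack (axes as the rack's). The slot is 10 mm wide, its top at z = 182 mm; its lower end is a steel sill whose top stands somewhere from z = 139 to 146 mm: sills and latches of both sides sit on one carrier, set to a height that is not told. The claws pass with the bracket's origin 127 to 133 mm above the worktop
- seat_right (a point): the same in the right upright (y = -50 mm)
- bracket: the loose aluminium bracket, about 0.3 kg, standing as it will hang. Origin: bottom middle of its cross plate's back face; claws point +x, arm -x, z up. Cross plate 128 x 60 x 8 mm, with two ears to z = 96 mm. Home: heading as the rack, origin 99 to 106 mm above the worktop, 0 to 2 mm before the uprights. Hooked, unlocked, it hangs by itself 13 mm higher than home, arm drooping 5 degrees
- grip (a point): point on the bracket's arm that suits a grasp from above (x -60, y 0, z 18 mm in the bracket). The arm is 12 mm thick in y and 36 mm high, underside at the bracket's z = 0, and runs from the cross plate to x = -134 mm, where its tip turns up to z = 54 mm. Centre of gravity of the bracket: about x = -33 mm
- ear_left (a point): middle of the top face of the bracket's left ear (x -4, y 50, z 96 mm in the bracket; face 8 x 28 mm), where it may be pressed down; fully home it is 195 to 202 mm above the worktop, as the sills are set; uprights' tops at 188 mm
- ear_right (a point): the same on the right ear (y = -50 mm)
- claw_left (a point): lower end of the lip of the bracket's left claw (x 8.5, y 50, z 20 mm in the bracket). The claw is 6 mm wide: a neck (z 40 to 48 mm) 6 mm long from the back face, then the lip (x 6 to 11 mm) down from z = 48 to 20 mm. Fully home the neck stands on the slot's sill
- claw_right (a point): lower end of the lip of the right claw (y = -50 mm), likewise
- latch_left (a joint): left spring latch, m: 0 = nose out, to 0.008 = pushed back outwards. A lug (radius 3 mm, at z 40 mm, reaching to y 70 mm) on each end of the cross plate must be pressed down past the nose: it slides on the nose's 45 degree ramp, pushes it back about 4 mm, and the nose snaps out over it. The bracket's weight does not do it; a push of about 15 to 22 N on each ear in turn does
- latch_right (a joint): right spring latch, likewise. The steel noses point inwards, tips 66 mm from the rack's middle, flat underside 4 mm above the sills' tops, from black housings (x -13 to 4, y 75 to 93 mm, from 3 mm below to 27 mm above the sills' tops) beside the uprights. Pressed fully down the bracket stops hard on the sills; over 90 N between bracket and rack is ramming
- garlic: bystander: a bulb of garlic, about 60 mm, origin at its underside
- spice_jar: bystander: spice jar with red cap, 45 mm across, 106 mm high, origin under its centre
- jam_jar: bystander: jam jar with red lid, 64 mm across, 90 mm high, origin under its centre
- shaker: bystander: salt shaker, 44 mm across, 90 mm high, origin under its centre
- tin: bystander: food tin, 57 mm across, 72 mm high, origin under its centre
- tea_box: bystander: tea carton, 65 x 68 mm, 150 mm high, origin under its centre
- mug: bystander: mug with handle, 86 x 117 mm, 88 mm high, origin under its centre

How it is judged:
By the outcome, as a careful person would: the job done as asked, in the order asked, and still so for the second after the job is handed in, with the robot touching nothing.
It also fails if it takes over 54 s, if anything falls off the work surface, if the arm or the gripper's body presses on something with over 40 N, if the wrist force passes 120 N, or if a joint passes its speed limit or range.

### The arm

A 6-joint arm with a two-finger parallel gripper is mounted at the origin on a cart in front of the work surface, level with it; the furniture and walls round the work are solid. World frame = base frame: x ahead of the robot, y to its left, z up, the work surface at z = 0. Lengths are in m, angles in rad, forces in N, time in s.
With the tool pointing down it reaches from about 0.35 to 0.8 m from the base axis. Payload 7.3 kg.
Tool frame: the origin (TCP) lies between the finger pads; the fingertips stand 25 mm ahead of it and the grasp point (between the pads) lies 6 mm ahead of it (r.tip_extent is the distance from the TCP to the fingertips, in m); z points along the fingers, y is the line along which they close (so a half turn about z gives the same grasp; the last joint's range is limited). The gripper opens to 85 mm and grips with 20 to 120 N. Pads are 22 mm wide; open, the fingers measure 114 mm over their backs; the gripper's body (76 mm by 85 mm) begins 54 mm behind the grasp point. The pads swing forward as they close: fully open they stand 13 mm farther back than shut.
Start: joints at [0.993, 0.342, 1.524, -0, 1.275, -0.146], TCP at [0.22, 0.477, 0.256] pointing down, gripper open.
Joint ranges: [-2.53, 2.53], [-0.77, 2.02], [0.04, 2.7], [-1, 4.14], [0.28, 2.66], [-3.11, 3.11]. Speed limits (rad/s): [2.57, 2.57, 3.14, 3.14, 3.14, 3.14].

### API

Orientations are given as a unit quaternion [x, y, z, w].
In Python, from workcell import r, command_gripper, optics gives the robot as it stands. The module is installed in compiled form; this text tells all that it offers. Calls block until the motion is done:
- r.reach(position, orientation): joint-space move of the TCP to a pose.
- r.move_straight(position, orientation=None, speed=0.15, max_force=None): straight line of the TCP; orientation=None keeps the orientation; speed is the mean speed in m/s. With max_force (N) it stops when the force on the tool has changed by that much, and returns True; else False.
- r.movej(angles): joint-space move.
- command_gripper(opening, force=None): finger opening in m; force is the grip in N (None keeps the last); returns when the fingers have stopped.
- r.hold(seconds).
- r.solve_ik(position, orientation): joint angles nearest the present ones, or None.
- r.read_state(): the state.
- optics.get_image(name): name is "scene" or "top"; returns (picture, depth): 480x640x3 uint8, red, green, blue; 480x640 float32, m along the optical axis (not along the pixel's ray), 0 where there is no reading.
- optics.camera_model(name): a dict with "K" (3x3 intrinsics, pixels), "R" (3x3) and "t" (3): a world point X has camera coordinates R X + t. Camera axes: x right, y down, z forward; pixel columns grow to the right and rows downward; lengths in m; the calibration is good to about 2 mm. A picture is of the moment at which its call begins. camera_model takes no time and is no camera call.
A pose or a line that the arm cannot do raises r.PlanningError and nothing moves.
- r.finish_job(): hands the job in; it is judged then, once.
The state is a dict: "time_s": time; "joint_positions": joint angles; "dq": joint speeds; "tau": joint torques, N m; "eef_pos": TCP position; "eef_rot": TCP orientation; "contact_force": force on the tool from outside, world axes, zero at the start; "torque": the same for the moment, N m; "grip_width": finger opening in m; "grip_force": force on a finger pad.
Only numpy, scipy, OpenCV 4.12 (cv2) and the standard library are available. Lean on these libraries where they do the work, as an engineer would, in place of code of your own. Each camera call takes 0.05 s, during which the arm holds its last target. There are 200 camera calls.

## Working session

There is one attempt and no reset: what is moved stays moved. The work goes in short steps, each a Python script; the robot and the scene stay as the last script left them, time stands still between calls to the robot, and variables do not carry over. Pictures are saved under pics/ and viewed, at most 10 in all, crops included, and the job is handed in when it is done.

```bash
mkdir -p pics; cat > h.py <<'E'
import numpy as np, cv2
from workcell import r, command_gripper, optics
def snap(n,f):
    p,d=optics.get_image(n); cv2.imwrite(f'pics/{f}.png',p[:,:,::-1]); np.savez(f'pics/{f}.npz',p=p,d=d); return p,d
def cloud(n,d):
    m=optics.camera_model(n);K=np.array(m['K']);R=np.array(m['R']);t=np.array(m['t'])
    v,u=np.mgrid[:d.shape[0],:d.shape[1]]
    c=np.stack([(u-K[0,2])/K[0,0]*d,(v-K[1,2])/K[1,1]*d,d],-1)
    return (c-t)@R
E
python3 - <<'E'
from h import *
for n in('scene','top'):
    p,d=snap(n,n+'0'); m=optics.camera_model(n); R=np.array(m['R']);print(n,-R.T@np.array(m['t']),R[2],m['K'][0][0],(d>0).mean())
print(r.read_state())
E
```

```text
scene [-0.21133872 -0.53377462  0.94536813] [ 0.61446549  0.41340148 -0.67196085] 533.7383533790602 0.9959830729166667
top [ 0.30550462 -0.00619362  1.35236168] [ 0.19592474  0.00702252 -0.98059379] 587.6607865182939 0.9958040364583334
{'time_s': 0.1, 'joint_positions': array([ 9.93023431e-01,  3.42673968e-01,  1.52490744e+00, -2.30407998e-05,
        1.27539839e+00, -1.45966826e-01]), 'dq': array([ 0.00033693, -0.00015652, -0.00092654,  0.00123362, -0.0002214 ,
        0.00168772]), 'tau': array([ 1.87463185e-03, -4.34446156e+01, -2.46488982e+01, -8.47472074e-05,
        4.64555676e-03, -4.78322193e-05]), 'eef_pos': array([0.2195137 , 0.4765568 , 0.25568948]), 'eef_rot': array([ 2.14226250e-01,  9.76783821e-01, -6.52554196e-04, -2.35235170e-04]), 'contact_force': array([-0.85161049,  0.90283006,  0.15146455]), 'torque': array([0.01863894, 0.03930029, 0.03481216]), 'grip_force': 0.0, 'grip_width': 0.08502341450361536}
```

View pics/scene0.png

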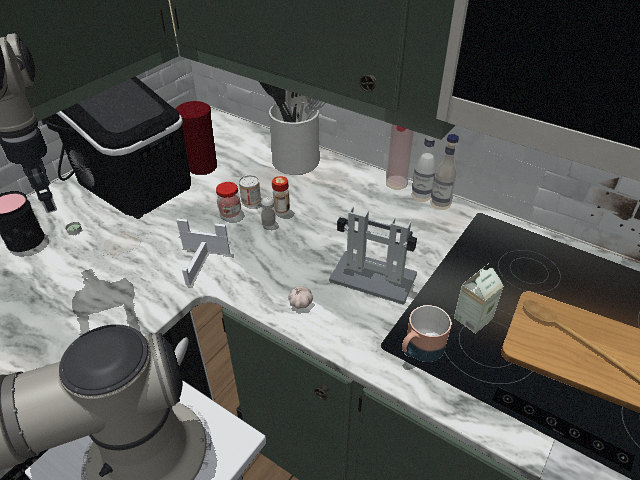

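View pics/top0.png

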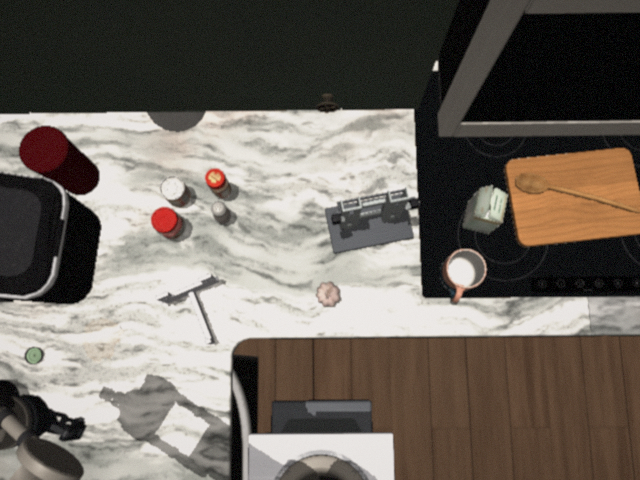

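The scene view shows the bracket near (205,245) and the rack near (375,255). In the top view the bracket's cross plate is at (190,290) with its tip at (213,342), and the rack is at (370,220). Next I'll measure both from the two views.

```bash
python3 - <<'E'
from h import *
boxes={'scene':{'br':(170,210,240,295),'rk':(325,200,422,305)},'top':{'br':(150,265,230,350),'rk':(318,180,425,258)}}
for n in('scene','top'):
    d=np.load(f'pics/{n}0.npz')['d'];P=cloud(n,d)
    for k,(a,b,c,e) in boxes[n].items():
        Q=P[b:e,a:c].reshape(-1,3);Q=Q[d[b:e,a:c].ravel()>0]
        print(n,k,'table z',np.median(Q[np.abs(Q[:,2])<.008][:,2]), 'zmax',np.percentile(Q[:,2],99.8), np.histogram(Q[:,2],np.arange(-.01,.23,.01))[0])
        bands={'br':[(.082,.105),(.025,.042),(.045,.062)],'rk':[(.178,.198),(.006,.018)]}[k]
        for lo,hi in bands:
            S=Q[(Q[:,2]>lo)&(Q[:,2]<hi)]
            if len(S)<5: continue
            m,sz,an=cv2.minAreaRect((S[:,:2]*1000).astype(np.float32))
            print('  band',lo,hi,len(S),'mean',S.mean(0).round(4),'rect',np.round(m,1),np.round(sz,1),round(an,1),'zmed',np.median(S[:,2]).round(4))
            np.save(f'pics/{n}_{k}_{int(lo*1000)}.npy',S)
E
```

```text
scene br table z -0.0008145363092548042 zmax 0.09590133866897299 [2829 1590  257  260  346  161  187   78   70   74   73    0    0    0
    0    0    0    0    0    0    0    0    0]
  band 0.082 0.105 131 mean [0.4654 0.2909 0.0905] rect [466.1 292.1] [ 15.6 129.6] 22.4 zmed 0.0919
  band 0.025 0.042 511 mean [0.4497 0.2821 0.0332] rect [481.8 291.1] [128.4 270.7] 88.6 zmed 0.0335
  band 0.045 0.062 301 mean [0.4548 0.2855 0.0536] rect [434.8 256.7] [145.5 117.3] 47.8 zmed 0.0532
scene rk table z -0.0009062657394832469 zmax 0.18835997007446842 [3726 2432 1300  177  159  108   89   99   91  106  128  136  197  223
  131  233  298  217  124  176    2    0    0]
  band 0.178 0.198 197 mean [ 0.6248 -0.1206  0.1845] rect [ 631.3 -116.9] [ 31.1 141.1] 11.0 zmed 0.1849
  band 0.006 0.018 1954 mean [ 0.6109 -0.1286  0.0108] rect [727.7 -61.1] [405.9 246.1] 26.3 zmed 0.0108
top br table z -0.00033539834866255606 zmax 0.09848884144389693 [3182 2637   78   93  321   90  122   93   28   26  103    3    0    0
    0    0    0    0    0    0    0    0    0]
  band 0.082 0.105 128 mean [0.4662 0.2936 0.0937] rect [467.6 292.6] [  9.2 127.8] 23.0 zmed 0.0945
  band 0.025 0.042 395 mean [0.4203 0.2719 0.0345] rect [439.9 261.2] [148.5 122.4] 50.9 zmed 0.035
  band 0.045 0.062 201 mean [0.4502 0.2842 0.0552] rect [425.9 291.8] [117.7 152.2] 86.3 zmed 0.0564
top rk table z 0.000192055528262273 zmax 0.19033027652054368 [2062 2774 1811   74  112   50   35   40   41   38   38   50   72  128
   93  115  268  239   74  159   24    0    0]
  band 0.178 0.198 206 mean [ 0.6275 -0.12    0.1858] rect [ 632.4 -116.9] [ 27.1 141. ] 10.6 zmed 0.1861
  band 0.006 0.018 2711 mean [ 0.6133 -0.1286  0.0112] rect [ 636.4 -124. ] [252.2 186.5] 88.8 zmed 0.0112
```

```bash
python3 - <<'E'
from h import *
def fr(P,o,yaw):
    c,s=np.cos(yaw),np.sin(yaw);q=P[:,:2]-o
    return np.c_[q@[c,s],q@[-s,c],P[:,2]]
def mid(a):return (np.percentile(a,2)+np.percentile(a,98))/2, np.ptp(np.percentile(a,[2,98]))
for n in('scene','top'):
    d=np.load(f'pics/{n}0.npz')['d'];P=cloud(n,d)[d>0]
    for k,o,y in(('br',[.4676,.2925],np.radians(22.8)),('rk',[.6185,-.1195],np.radians(10.8))):
        F=fr(P,o,y)
        if k=='br':
            T=F[(abs(F[:,2]-.093)<.011)&(abs(F[:,0])<.02)&(abs(F[:,1])<.08)]
            A=F[(abs(F[:,2]-.036)<.003)&(F[:,0]>-.12)&(F[:,0]<-.02)&(abs(F[:,1])<.02)]
            tip=F[(F[:,2]>.045)&(F[:,2]<.062)&(F[:,0]<-.1)&(F[:,0]>-.16)&(abs(F[:,1])<.03)]
            print(n,'ears y',mid(T[:,1]),'x',mid(T[:,0]),'slope deg',np.degrees(np.polyfit(T[:,1],T[:,0],1)[0]))
            print('  arm y',mid(A[:,1]),len(A),'z',np.median(A[:,2]),'slope',np.degrees(np.polyfit(A[:,0],A[:,1],1)[0]),'tip x',mid(tip[:,0]),'y',mid(tip[:,1]))
            W=F[(F[:,2]>.015)&(F[:,2]<.056)&(abs(F[:,0])<.02)&(abs(F[:,1])<.062)&(abs(F[:,1])>.02)]
            print('  plate face x',np.percentile(W[:,0],[5,25,50,75,95]))
        else:
            T=F[(F[:,2]>.183)&(F[:,2]<.194)&(abs(F[:,0])<.05)&(abs(F[:,1])<.09)]
            print(n,'tops y',mid(T[:,1]),'x',mid(T[:,0]),np.percentile(T[:,0],[2,98]))
            for s in(1,-1):
                t=T[s*T[:,1]>0]; print('   side',s,mid(t[:,1]))
            W=F[(F[:,2]>.03)&(F[:,2]<.18)&(abs(F[:,0])<.025)&(abs(F[:,1])<.072)&(abs(F[:,1])>.028)]
            print('  face hist',np.histogram(W[:,0],np.arange(-.025,.026,.002))[0])
            pk=W[abs(W[:,0]-np.median(W[:,0]))<.006]
            print('  slope',np.degrees(np.polyfit(pk[:,1],pk[:,0],1)[0]),[np.median(pk[s*pk[:,1]>0][:,0]) for s in(1,-1)])
            B=F[(abs(F[:,2]-.011)<.003)&(abs(F[:,0])<.09)&(abs(F[:,1])<.12)]
            print('  base x',mid(B[:,0]),'y',mid(B[:,1]))
            H=F[(F[:,0]>-.03)&(F[:,0]<.01)&(abs(F[:,1])>.076)&(abs(F[:,1])<.095)&(F[:,2]>.08)]
            print('  housing z pct',np.percentile(H[:,2],[2,50,90,97,99.5]),len(H))
            for s in(1,-1):
                h=H[(s*H[:,1]>0)]; t=h[h[:,2]>np.percentile(h[:,2],95)-.004]; print('   ',s,np.median(h[h[:,2]>np.percentile(h[:,2],60)][:,2]),'x',mid(h[:,0]),'y',mid(h[:,1]))
E
```

```text
scene ears y (np.float64(-0.0004920117120829418), np.float64(0.1272308685556201)) x (np.float64(-0.001444900100517546), np.float64(0.012714660720891953)) slope deg -0.16215378105876843
  arm y (np.float64(-0.0009807982500684323), np.float64(0.01211715850063384)) 101 z 0.034969433827485394 slope -0.3403464045351868 tip x (np.float64(-0.12654065511788729), np.float64(0.00955488010494554)) y (np.float64(-0.0012111489209566152), np.float64(0.011784467264848235))
  plate face x [-0.00709284 -0.00526122 -0.00399095 -0.00276889 -0.0006334 ]
scene tops y (np.float64(-0.00012086392452516359), np.float64(0.13931119733847563)) x (np.float64(0.011684910356575384), np.float64(0.02774556639791409)) [-0.00218787  0.02555769]
   side 1 (np.float64(0.04962348001533326), np.float64(0.04045761405807388))
   side -1 (np.float64(-0.05020817771786281), np.float64(0.04004863861573092))
  face hist [  0   0   0   0   0   2   5   8   4   3  22 195 508 527 187  30  20  17
  26  11  16  25  22  13  18]
  slope 0.061706781202705036 [np.float64(0.001107423892320433), np.float64(0.0009281597073160651)]
  base x (
[... 1496 characters left out ...]
 32  19  18   9
  14  21  13  20  17  20  19]
  slope 0.03262355688490303 [np.float64(0.0017292428117349143), np.float64(0.001736767807976392)]
  base x (np.float64(0.005341375633629457), np.float64(0.10811355656803753)) y (np.float64(-0.0080955229499182), np.float64(0.203579654240364))
  housing z pct [0.13924865 0.16422516 0.16777132 0.16910701 0.17059888] 196
    1 0.16673309950959203 x (np.float64(-0.001190679051018547), np.float64(0.021052141011027346)) y (np.float64(0.08473101676192402), np.float64(0.01701600634971842))
    -1 0.16666416657429023 x (np.float64(-0.001740518941052792), np.float64(0.02130767076251936)) y (np.float64(-0.08396896183383507), np.float64(0.015787958669880586))
```

```bash
cat >> h.py <<'E'
from scipy.spatial.transform import Rotation as Ro
BR=(0.0040,-0.0005,[.4676,.2925],22.75); RK=(0.0014,0.0002,[.6185,-.1195],10.85)
def org(b):
    y=np.radians(b[3]);c,s=np.cos(y),np.sin(y);return np.array(b[2])+b[0]*np.array([c,s])+b[1]*np.array([-s,c])
def pt(o,yawdeg,p): # local point -> world
    return Ro.from_euler('z',yawdeg,degrees=True).apply(p)+np.r_[o,0]
def quat(yawdeg,flip=1):
    x=Ro.from_euler('z',yawdeg,degrees=True).apply([flip,0,0]); z=np.array([0,0,-1.]);
    return Ro.from_matrix(np.c_[x,np.cross(z,x),z]).as_quat()
G=np.array([-.060,0,.028])  # TCP in the bracket frame
def st(m=''):
    s=r.read_state(); print(m,'t',round(s['time_s'],2),'p',s['eef_pos'].round(4),'F',s['contact_force'].round(1),'M',s['torque'].round(2),'w',round(s['grip_width'],4),'gf',round(s['grip_force'],1)); return s
E
python3 - <<'E'
from h import *
print(r.tip_extent, org(BR),org(RK))
for f in(1,-1):
    a=r.solve_ik(pt(org(BR),BR[3],G),quat(BR[3],f)); b=r.solve_ik(pt(org(RK),RK[3],G+[-.035,0,.13]),quat(RK[3],f)); print(f,a,b)
    for s in(50,-50):print(r.solve_ik(pt(org(RK),RK[3],[-.004,s/1000,.225]),quat(RK[3],f)))
E
```

```text
0.025 [0.47148216 0.29358574] [ 0.61983733 -0.11904004]
1 [ 4.21619943e-01  6.01889369e-01  1.85595533e+00 -4.44089210e-16
  6.83747954e-01  1.59535386e+00] [-3.95304387e-01  4.73462739e-01  1.61064495e+00 -4.44089210e-16
  1.05748497e+00  9.86123716e-01]
[-2.41477060e-01  5.23549443e-01  1.32214072e+00 -4.44089210e-16
  1.29590249e+00  1.13995104e+00]
[-3.82030846e-01  5.93682633e-01  1.19923212e+00 -4.44089210e-16
  1.34867790e+00  9.99397257e-01]
-1 [ 4.21619943e-01  6.01889369e-01  1.85595533e+00 -4.44089210e-16
  6.83747954e-01 -1.54623879e+00] [-3.95304387e-01  4.73462739e-01  1.61064495e+00 -4.44089210e-16
  1.05748497e+00 -2.15546894e+00]
[-2.41477060e-01  5.23549443e-01  1.32214072e+00 -4.44089210e-16
  1.29590249e+00 -2.00164161e+00]
[-3.82030846e-01  5.93682633e-01  1.19923212e+00 -4.44089210e-16
  1.34867790e+00 -2.14219540e+00]
```

```bash
python3 - <<'E'
from h import *
o=org(BR);q=quat(BR[3])
r.reach(pt(o,BR[3],G+[0,0,.13]),q)
print(r.move_straight(pt(o,BR[3],G),q,speed=.1,max_force=8)); st('down')
command_gripper(0.0,90); st('grip')
r.move_straight(pt(o,BR[3],G+[0,0,.165]),q,speed=.12); st('lift')
r.move_straight(pt(org(RK),RK[3],G+[-.045,0,.165]),quat(RK[3]),speed=.2)
r.move_straight(pt(org(RK),RK[3],G+[-.03,0,.130]),quat(RK[3]),speed=.1); st('pre')
for n in('scene','top'): p,d=snap(n,n+'1')
p=np.load('pics/scene1.npz')['p'][180:320,290:450]; cv2.imwrite('pics/c1.png',cv2.resize(p[:,:,::-1],None,fx=5,fy=4.2))
E
```

```text
False
down t 3.08 p [0.4165 0.2706 0.0285] F [-0.3 -0.  -0.2] M [0.01 0.01 0.02] w 0.0852 gf 0.0
grip t 3.75 p [0.4162 0.2704 0.0283] F [ 0.5 -1.7  3.4] M [-0.09  0.14  0.04] w 0.0105 gf 88.2
lift t 5.28 p [0.4158 0.2702 0.1923] F [ 0.3  0.8 -3.4] M [-0.01  0.06 -0.04] w 0.0111 gf 87.6
pre t 8.07 p [ 0.5314 -0.1358  0.1577] F [ 0.3  0.1 -3.7] M [-0.05  0.09 -0.03] w 0.0106 gf 87.5
```

View pics/c1.png

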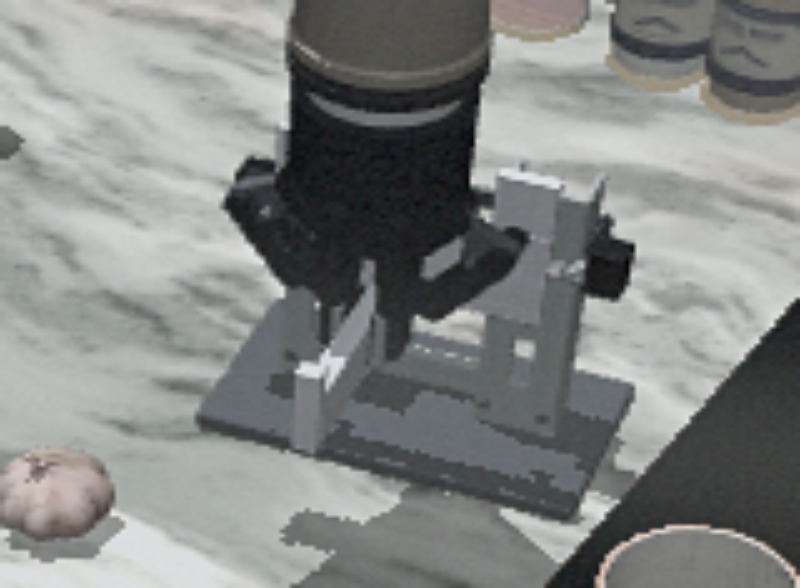

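The crop shows the bracket held level in front of the rack, arm tip at crop (310,370) and right ear at (528,180). I'll measure its pose in the rack frame before inserting it.

```bash
python3 - <<'E'
from h import *
def mid(a):return np.round([(np.percentile(a,2)+np.percentile(a,98))/2*1e3, np.ptp(np.percentile(a,[2,98]))*1e3],1)
s=r.read_state(); e=Ro.from_euler('z',-RK[3],degrees=True).apply(s['eef_pos']-np.r_[org(RK),0]);print('tcp in rack',e.round(4), Ro.from_quat(s['eef_rot']).as_matrix().round(4).tolist())
for n in('scene','top'):
    d=np.load(f'pics/{n}1.npz')['d'];P=cloud(n,d)[d>0]
    F=Ro.from_euler('z',-RK[3],degrees=True).apply(P-np.r_[org(RK),0])
    for nm,(x0,x1,y0,y1,z0,z1) in dict(earR=(-.05,-.02,-.08,-.03,.2,.24),earL=(-.05,-.02,.03,.08,.2,.24),arm=(-.155,-.12,-.02,.02,.150,.178),tip=(-.18,-.15,-.02,.02,.172,.2),plateR=(-.05,-.025,-.075,-.03,.14,.22)).items():
        S=F[(F[:,0]>x0)&(F[:,0]<x1)&(F[:,1]>y0)&(F[:,1]<y1)&(F[:,2]>z0)&(F[:,2]<z1)]
        if len(S)>8: print(n,nm,len(S),'x',mid(S[:,0]),np.round(np.median(S[:,0])*1e3,1),'y',mid(S[:,1]),'z',mid(S[:,2]), 'z98',np.percentile(S[:,2],98).round(4))
E
```

```text
tcp in rack [-8.980e-02 -1.000e-04  1.585e-01] [[0.9821, 0.1883, 0.0007], [0.1883, -0.9821, -0.0003], [0.0006, 0.0005, -1.0]]
scene earR 146 x [-35.8  10.4] -37.5 y [-50.3  26.7] z [213.1  25.2] z98 0.2257
scene earL 24 x [-35.8   8.3] -37.4 y [61.4  4.5] z [212.9  23.1] z98 0.2244
scene arm 70 x [-137.4   31.2] -133.2 y [-0.6 12. ] z [159.9  15.4] z98 0.1676
scene tip 37 x [-160.8   10.7] -162.6 y [-0.8 10.6] z [178.3  11. ] z98 0.1838
scene plateR 296 x [-37.2   9.3] -38.0 y [-51.7  29.6] z [179.7  77.5] z98 0.2185
top earL 47 x [-33.9   7.8] -35.4 y [56.8 14.7] z [215.1  28.4] z98 0.2293
```

```bash
python3 - <<'E'
from h import *
def rk(m):
    s=st(m); print('   bracket est', (Ro.from_euler('z',-RK[3],degrees=True).apply(s['eef_pos']-np.r_[org(RK),0])-G).round(4))
o=org(RK);q=quat(RK[3])
print(r.move_straight(pt(o,RK[3],G+[.001,0,.130]),q,speed=.03,max_force=8)); rk('in')
E
```

```text
True
in t 9.17 p [ 0.5599 -0.1301  0.1568] F [ 0.   0.3 -2.9] M [-0.06  0.12  0.01] w 0.0109 gf 87.6
   bracket est [-0.0009  0.0004  0.1288]
```

```bash
python3 - <<'E'
from h import *
def rk(m):
    s=st(m); print('   bracket est', (Ro.from_euler('z',-RK[3],degrees=True).apply(s['eef_pos']-np.r_[org(RK),0])-G).round(4))
o=org(RK);q=quat(RK[3])
r.move_straight(pt(o,RK[3],G+[-.0018,0,.130]),q,speed=.02)
print(r.move_straight(pt(o,RK[3],G+[-.0018,0,.108]),q,speed=.02,max_force=6)); rk('low')
E
```

```text
True
low t 10.32 p [ 0.5595 -0.1306  0.1387] F [-0.4 -0.2  4.3] M [ 0.05 -0.48  0.03] w 0.0108 gf 88.8
   bracket est [-0.0015 -0.      0.1107]
```

```bash
python3 - <<'E'
from h import *
o=org(RK);q=quat(RK[3])
command_gripper(0.05); st('open')
r.move_straight(pt(o,RK[3],G+[-.0018,0,.23]),q,speed=.12)
command_gripper(0.0,40); st('up')
r.reach(pt(o,RK[3],[-.15,.09,.30]),q)
for n in('scene','top'): snap(n,n+'2')
for n in('scene','top'):
    d=np.load(f'pics/{n}2.npz')['d'];P=cloud(n,d)[d>0]
    F=Ro.from_euler('z',-RK[3],degrees=True).apply(P-np.r_[o,0])
    for s in(1,-1):
        S=F[(F[:,0]>-.03)&(F[:,0]<-.001)&(s*F[:,1]>.034)&(s*F[:,1]<.066)&(F[:,2]>.195)&(F[:,2]<.225)]
        if len(S)>8: print(n,s,len(S),'x',np.percentile(S[:,0],[5,50,95]).round(4),'y',np.percentile(S[:,1],[2,98]).round(4),'ztop',np.percentile(S[:,2],[50,90,98]).round(4))
    T=F[(F[:,0]<-.12)&(F[:,0]>-.15)&(abs(F[:,1])<.015)&(F[:,2]>.09)]; print(n,'tip z',np.percentile(T[:,2],98).round(4) if len(T) else None)
p=np.load('pics/scene2.npz')['p'][180:320,290:450]; cv2.imwrite('pics/c2.png',cv2.resize(p[:,:,::-1],None,fx=5,fy=4.2))
E
```

```text
open t 10.78 p [ 0.5582 -0.1303  0.1372] F [ 0.2 -0.4 -0.7] M [ 0.05  0.04 -0.01] w 0.0501 gf 0.0
up t 12.47 p [ 0.5591 -0.1307  0.258 ] F [ 0.1 -0.7 -0.1] M [-0.01  0.03  0.01] w -0.0002 gf 0.0
scene 1 71 x [-0.0199 -0.0163 -0.0115] y [0.0358 0.0614] ztop [0.2032 0.2064 0.2083]
scene -1 74 x [-0.0201 -0.0167 -0.0112] y [-0.0636 -0.0368] ztop [0.2029 0.2068 0.208 ]
scene tip z 0.1526
top -1 66 x [-0.0174 -0.014  -0.0101] y [-0.0629 -0.0357] ztop [0.2058 0.2088 0.2095]
top tip z None
```

View pics/c2.png

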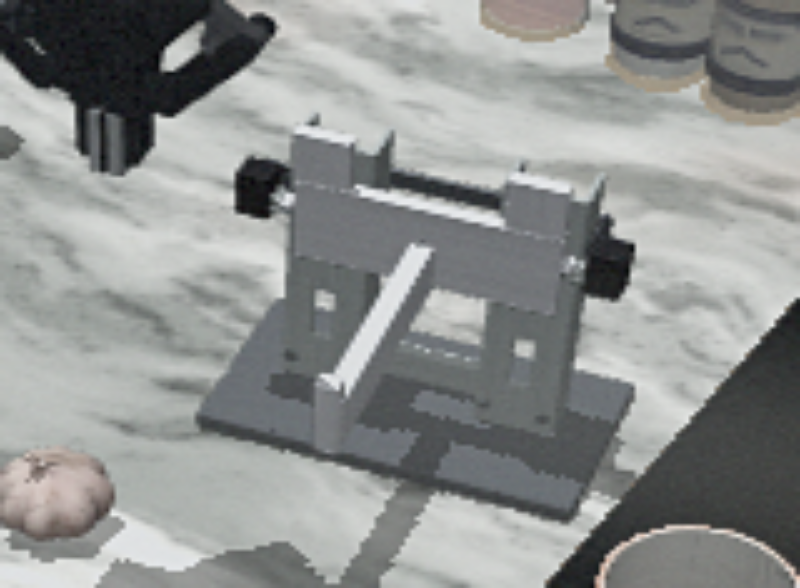

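The crop shows both claws hooked, with the arm drooping and the ear tops at crop (325,130) and (540,180), each near x -14 and z 208. Next I'll press the ears.

```bash
cat >> h.py <<'E'
def press(sgn,x,F,zt=.186,z0=.232):
    o=org(RK);q=quat(RK[3]);f=lambda z:pt(o,RK[3],[x,sgn*.050,z+.025])
    r.move_straight(f(z0),q,speed=.15)
    hit=r.move_straight(f(zt),q,speed=.02,max_force=F); s=st(f'press {sgn} hit {hit}'); print('   tip z',round(s['eef_pos'][2]-.025,4))
    r.hold(.15); s=st('  held'); print('   tip z',round(s['eef_pos'][2]-.025,4))
    r.move_straight(f(z0),q,speed=.12)
E
python3 - <<'E'
from h import *
o=org(RK);q=quat(RK[3])
r.reach(pt(o,RK[3],[-.01,.05,.265]),q); st('above')
press(1,-.010,30)
E
```

```text
above t 13.81 p [ 0.6004 -0.0721  0.2637] F [ 0.4 -0.9  0.1] M [-0.05  0.02  0.01] w -0.0002 gf 0.0
press 1 hit True t 15.95 p [ 0.6027 -0.068   0.2195] F [-0.5  2.8  6.3] M [ 0.44  0.11 -0.02] w -0.0002 gf 3.0
   tip z 0.1945
  held t 16.1 p [ 0.6027 -0.068   0.2195] F [-0.1  2.5  6.4] M [0.48 0.05 0.  ] w -0.0 gf 3.4
   tip z 0.1945
```

```bash
cat > look.py <<'E'
from h import *
import sys
def look(k):
    o=org(RK)
    for n in('scene','top'):
        p,d=snap(n,n+k);P=cloud(n,d)[d>0]
        F=Ro.from_euler('z',-RK[3],degrees=True).apply(P-np.r_[o,0])
        for s in(1,-1):
            S=F[(F[:,0]>-.03)&(F[:,0]<-.001)&(s*F[:,1]>.034)&(s*F[:,1]<.066)&(F[:,2]>.19)&(F[:,2]<.225)]
            if len(S)>8: print(n,s,len(S),'x',np.percentile(S[:,0],[5,50,95]).round(4),'ztop',np.percentile(S[:,2],[50,90,98]).round(4))
        T=F[(F[:,0]<-.12)&(F[:,0]>-.15)&(abs(F[:,1])<.015)&(F[:,2]>.09)]; print(n,'tip z',np.percentile(T[:,2],98).round(4) if len(T) else None)
        if n=='scene': cv2.imwrite(f'pics/c{k}.png',cv2.resize(p[180:320,290:450,::-1],None,fx=5,fy=4.2))
E
python3 - <<'E'
from h import *
from look import look
o=org(RK);q=quat(RK[3])
press(-1,-.010,30)
r.reach(pt(o,RK[3],[-.15,.09,.30]),q)
look('3'); st()
E
```

```text
press -1 hit True t 19.35 p [ 0.6201 -0.1705  0.2188] F [-2.9  0.1  8.1] M [0.26 0.52 0.04] w -0.0002 gf 4.3
   tip z 0.1938
  held t 19.5 p [ 0.62   -0.1704  0.219 ] F [-3.7  1.1  8.7] M [0.32 0.53 0.05] w 0.0001 gf 4.2
   tip z 0.194
scene 1 39 x [-0.0152 -0.0119 -0.0078] ztop [0.1927 0.1941 0.195 ]
scene -1 41 x [-0.0171 -0.013  -0.0073] ztop [0.1929 0.1946 0.1953]
scene tip z 0.1454
top -1 52 x [-0.0143 -0.0108 -0.0065] ztop [0.1935 0.1959 0.1985]
top tip z None
 t 20.9 p [ 0.4566 -0.0597  0.2993] F [ 0.8  0.  -0.3] M [-0.03  0.08  0.  ] w -0.0001 gf 0.0
```

View pics/c3.png

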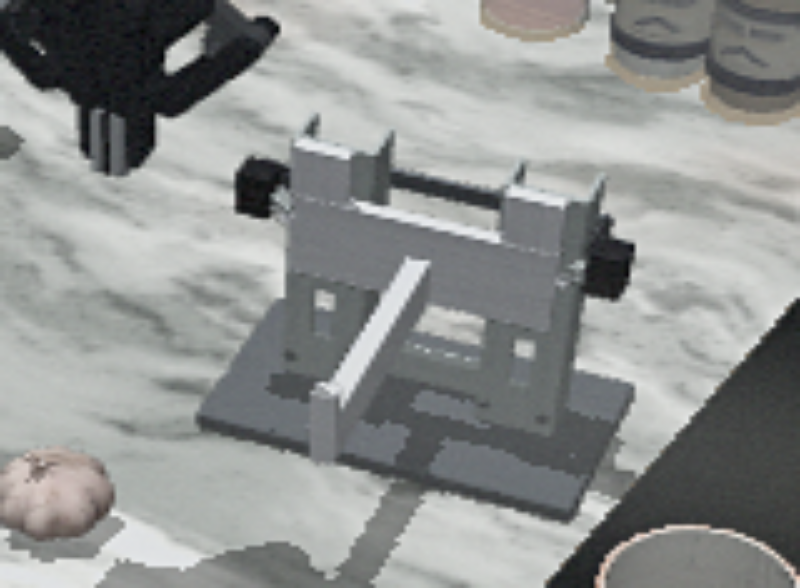

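Both ears went down about 13 mm to z ≈ 195. I'll press each ear again, a bit more firmly, to check for a stiff stop at the sill.

```bash
python3 - <<'E'
from h import *
from look import look
o=org(RK);q=quat(RK[3])
for sg in(1,-1):
    f=lambda z:pt(o,RK[3],[-.007,sg*.050,z+.025])
    r.move_straight(f(.22),q,speed=.2); r.hold(.2); r.move_straight(f(.206),q,speed=.05)
    z=[]
    for F in(4,15,25,35,45):
        h=r.move_straight(f(.184),q,speed=.012,max_force=F if F==4 else 10); s=r.read_state(); z.append((F,h,round(s['eef_pos'][2]-.025,4),s['contact_force'].round(1)))
    for a in z: print(sg,a)
    r.move_straight(f(.22),q,speed=.15)
r.reach(pt(o,RK[3],[-.15,.09,.30]),q)
look('4'); st()
E
```

```text
1 (4, True, np.float64(0.1944), array([-0.6, -0.6,  4.4]))
1 (15, True, np.float64(0.1943), array([-1.1, -0.2,  4.3]))
1 (25, True, np.float64(0.1943), array([-2.2, -0.2,  6.1]))
1 (35, True, np.float64(0.1942), array([-1.3,  0.1,  5.5]))
1 (45, True, np.float64(0.1942), array([-1.6, -0. ,  6.4]))
-1 (4, True, np.float64(0.1944), array([-0.8,  0. ,  4.4]))
-1 (15, True, np.float64(0.1942), array([-1.6,  0.4,  5.4]))
-1 (25, True, np.float64(0.1942), array([-1.7,  0.5,  5.8]))
-1 (35, True, np.float64(0.1941), array([-2.4,  1.1,  6.7]))
-1 (45, True, np.float64(0.1941), array([-1.7,  1.3,  6. ]))
scene 1 42 x [-0.0159 -0.0124 -0.0075] ztop [0.1925 0.1942 0.1959]
scene -1 42 x [-0.0167 -0.0127 -0.0075] ztop [0.1927 0.1948 0.1954]
scene tip z 0.1449
top -1 53 x [-0.0137 -0.0109 -0.007 ] ztop [0.1939 0.1967 0.199 ]
top tip z None
 t 30.16 p [ 0.4566 -0.0596  0.2992] F [ 0.7 -1.2  0.8] M [-0.02 -0.01 -0.06] w -0.0002 gf 0.0
```

View pics/c4.png

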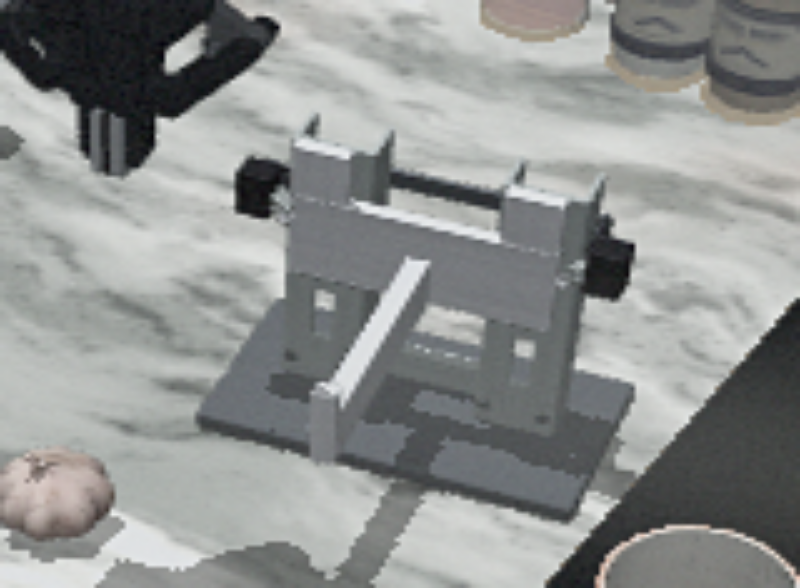

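```bash
python3 - <<'E'
from h import *
o=org(RK);q=quat(RK[3])
for sg in(1,-1):
    f=lambda z:pt(o,RK[3],[-.007,sg*.050,z+.025])
    r.move_straight(f(.22),q,speed=.2); r.move_straight(f(.2),q,speed=.05)
    h=r.move_straight(f(.184),q,speed=.012,max_force=38); s=st(f'{sg} {h}')
    r.move_straight(f(.22),q,speed=.15)
r.move_straight(pt(o,RK[3],[-.15,.05,.30]),q,speed=.2); s=st()
from look import look
look('5')
if s['time_s']<50: r.finish_job()
E
```

```text
1 True t 32.63 p [ 0.6041 -0.0708  0.2189] F [-4.1 -0.7  9.8] M [-0.1   0.72 -0.01] w 0.0 gf 5.1
-1 True t 35.29 p [ 0.6233 -0.1704  0.2187] F [-5.3  2.4 10.8] M [ 0.36  0.76 -0.03] w -0.0004 gf 5.4
 t 36.69 p [ 0.4636 -0.0985  0.2994] F [ 0.9 -0.6  0.4] M [-0.06 -0.02  0.  ] w -0.0002 gf 0.0
scene 1 41 x [-0.0155 -0.0131 -0.0085] ztop [0.1932 0.1947 0.1962]
scene -1 38 x [-0.0162 -0.0129 -0.0064] ztop [0.1927 0.1947 0.1955]
scene tip z 0.5152
top -1 51 x [-0.0141 -0.0107 -0.0069] ztop [0.1942 0.197  0.1984]
top tip z 0.6244
the job is handed in; nothing more can be done
```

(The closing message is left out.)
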